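# Clip the lid onto a packed parts tub

## Robot

A 6-joint arm with a two-finger parallel gripper is mounted at the origin on a cart in front of the work surface, level with it; the furniture and walls round the work are solid. World frame = base frame: x ahead of the robot, y to its left, z up, the work surface at z = 0. Lengths are in mm, angles in rad, forces in N, time in s.
With the tool pointing down it reaches from about 300 to 875 mm from the base axis. Payload 4.2 kg.
Tool frame: the origin (TCP) lies at the very end of the fingers, on their centre line; the grasp point (between the pads) lies 19 mm behind it (r.hold_point_z is the distance from the TCP to the grasp point, in mm); x points along the fingers, y is the direction in which the jaws open and shut, and the axes are right-handed (so a half turn about x gives the same grasp; the last joint's range is limited). The gripper opens to 85 mm and grips with 20 to 120 N. Pads are 22 mm wide; open, the fingers measure 114 mm over their backs; the gripper's body (76 mm by 85 mm) begins 54 mm behind the grasp point. The pads swing forward as they close: fully open they stand 13 mm farther back than shut.
Start: joints at [-1.237, 0.32, 1.565, -0, 1.257, -0.02], TCP at [199.221, -539.4, 231.338] pointing down, gripper open.
Joint ranges: [-3.11, 3.11], [-0.84, 2.01], [0.21, 2.61], [-1.34, 4.49], [0.05, 2.63], [-2.56, 2.56]. Speed limits (rad/s): [2.57, 2.57, 3.14, 3.14, 3.14, 3.14].

## Interface

Orientations are given as a unit quaternion [w, x, y, z].
In Python, from workcell import r, viewer gives the robot as it stands.
- The arm moves only by the tool servo_tool, never from a script. Its argument "targets" is a list of rows, each an object with "xyz": the shift along the tool's x, y, z normalised to -1 to 1, where 1 is 0.1 m, a list of three; "delta_rot": the turn, a rotation vector about the tool's x, y, z normalised to -1 to 1, where 1 is 90 degrees, a list of three; "jaw": the closure, from 0 (fully open) to 1 (shut). In form: [{"xyz": [tx, ty, tz], "delta_rot": [rx, ry, rz], "jaw": jaw}, ...]. A call has 1 to 12 rows; each row is the pose to reach, as a shift and turn from the pose commanded when the call began, along the tool's axes at that moment; what a row does not reach only later rows make up. A row lasts 1/10 s, in which the tool goes at most 50 mm and 8.59 degrees, less where a joint would pass 70% of its speed; a pose out of reach is approached as far as the arm can. A call with a number of a shift or a turn outside -1 to 1 is refused whole. A call with a gripper value outside its range is refused whole. The fingers move at their own pace and stop on an object; "newtons" is the grip in N (left out, the last holds). Time passes only in rows, so rows that repeat a pose let the fingers close. It gives the time, the measured TCP pose, the force and the opening at its end, in the units of the state.
- r.observe(): the state, without advancing time (a new reading comes with each control period).
- viewer.grab_frame(name): name is "scene" or "top" or "wrist"; returns (picture, depth): 384x512x3 uint8, red, green, blue; 384x512 float32, mm along the optical axis (not along the pixel's ray), 0 where there is no reading.
- viewer.camera_info(name): a dict with "fx", "fy", "cx", "cy" (pixels), "world_to_cam" (4x4, takes a point from world to camera coordinates); the wrist camera has in their place "hand_eye" (4x4, takes a point from camera to tool coordinates, whose origin is the TCP and whose axes are the tool frame's). Camera axes: x right, y down, z forward; pixel columns grow to the right and rows downward; lengths in mm; the calibration is good to about 2 mm. The wrist camera is an equidistant fisheye: a pixel r from the principal point sees the ray r / f radians off the axis. A picture is of the moment at which its call begins: read the wrist's pose just before it. camera_info takes no time and is no camera call.
- r.hand_in(): hands the job in, once; it reports no verdict.
The state is a dict: "clock": time; "qpos": joint angles; "dq": joint speeds; "joint_efforts": joint torques, N m; "ee_pos": TCP position; "orientation": TCP orientation; "contact_force": force on the tool from outside, world axes, zero at the start; "ft_torque": the same for the moment, N m; "grip_width": opening from 0.0 (shut) to 1.0 (fully open).
Only numpy, scipy, OpenCV 4.12 (cv2) and the standard library are available. Lean on these libraries where they do the work, as an engineer would, in place of code of your own. Each camera call takes 0.05 s, during which the arm holds its last target.

## Task

The carton is packed: close the tub where it stands. Slip one long edge of the loose lid under the two fixed lips, then press the opposite side down beside the spring clips, with firm thumb pushes and no heavy shove, since the thin lid cracks, until both clips have snapped over its edge and it sits level and fully home on the rim. Leave the things around it alone.

Things in the scene. Friction and masses are not known exactly. Their poses are not given: they have to be found in the camera images.
- tub: open grey plastic tub, loose on the bench, carton inside: 180 (x) x 130 (y) x 75 mm, mouth 172 x 122 mm. Origin: centre of underside. Long +y side: two fixed lips (at x = -50, +50 mm, 30 wide, top 88 mm up) reach in over the rim, 7 mm above it. Long -y side: two bent spring-steel clips (same x, 28 wide) that pivot outward; noses lean in, ends flare out, top 97 mm up
- lid: grey lid lying flat: plate 182 (x) x 134 (y) x 5 mm; tapered skirt below, 16 mm deep, 166 x 120 mm, enters the mouth. Origin: centre of the skirt's lower edge; plate top z = 21. Grip ridge on top 90 (x) x 16 mm, top z = 39. Fits either way round; home, its origin is 59 mm above the tub's. Resting loose on the clips it is 13 mm high there. A pad gives way at 10 to 22 N; 34 N cracks the lid
- packing_bench: the bench with its beech top at z = 0, which everything stands on (fixed)
- carton: small brown carton 57 x 94 x 41 mm lying in the tub; origin at the centre of its underside
- tape_roll: bystander: yellow tape roll, 116 mm across, 49 mm high, lying flat; origin at the centre of its underside
- marker: bystander: black marker, 135 mm long, 20 mm thick, lying; origin under its middle
- tape_measure: bystander: yellow tape measure 63 x 90 x 38 mm; origin at the centre of its underside
- pad_1 (a point): centre of the top of the lid's round thumb pad (25 mm across, 2 mm high) at lid x = -50, y = +48, z = 23 mm
- pad_2 (a point): centre of the top of the lid's round thumb pad (25 mm across, 2 mm high) at lid x = +50, y = +48, z = 23 mm
- pad_3 (a point): centre of the top of the lid's round thumb pad (25 mm across, 2 mm high) at lid x = -50, y = -48, z = 23 mm
- pad_4 (a point): centre of the top of the lid's round thumb pad (25 mm across, 2 mm high) at lid x = +50, y = -48, z = 23 mm
- edge_1 (a point): point on the top of the lid's long edge at lid x = -50, y = +65, z = 21 mm; 80 mm above the tub's underside when home
- edge_2 (a point): point on the top of the lid's long edge at lid x = +50, y = +65, z = 21 mm; 80 mm above the tub's underside when home
- edge_3 (a point): point on the top of the lid's long edge at lid x = -50, y = -65, z = 21 mm; 80 mm above the tub's underside when home
- edge_4 (a point): point on the top of the lid's long edge at lid x = +50, y = -65, z = 21 mm; 80 mm above the tub's underside when home
- nose_1 (a point): nose (innermost bend) of the tub's spring clip at tub x = -50; at rest at tub y = -63, z = 82.5 mm; 4 mm farther out while the lid's edge pushes past it
- lip_1 (a point): underside, at its inner end, of the tub's fixed lip at tub x = -50: tub y = +64, z = 82 mm; its foot, 69 mm from the middle, stops the lid's edge; a short guide slants up and in from the lip to y = +60
- nose_2 (a point): nose (innermost bend) of the tub's spring clip at tub x = +50; at rest at tub y = -63, z = 82.5 mm; 4 mm farther out while the lid's edge pushes past it
- lip_2 (a point): underside, at its inner end, of the tub's fixed lip at tub x = +50: tub y = +64, z = 82 mm; its foot, 69 mm from the middle, stops the lid's edge; a short guide slants up and in from the lip to y = +60
Not all that is in view belongs to the job. Leave any blue or purple look-alike of the carton alone.

How it is judged:
By the outcome, as a careful person would: the job done as asked, in the order asked, and still so for the second after the job is handed in, with the robot touching nothing.
It also fails if it takes over 45 s, if anything falls off the work surface, if the arm or the gripper's body presses on something with over 40 N, if the wrist force passes 120 N, or if a joint passes its speed limit or range.

## Working session

There is one attempt and no reset: what is moved stays moved. The work goes in short steps, Python scripts to look and compute and a tool call to move; the robot and the scene stay as the last step left them, time stands still between calls to the robot, and variables do not carry over. Pictures are saved under pics/ and viewed, and the job is handed in when it is done.

Besides the shell and the picture viewer there is one more tool, called after "Call:" as name([rows], argument=value, ...), one row to a line, values as JSON. servo_tool: Moves the arm, as the interface text tells. Scaled input: -1 to 1 covers 0.1 m each way for a shift and 90 degrees each way for a turn. Its arguments: {"type":"object","properties":{"targets":{"type":"array"},"newtons":{"type":"number"}},"required":["targets"]}

```bash
ls; mkdir -p pics
python3 - <<'E'
from workcell import r, viewer
import cv2, numpy as np
print(r.observe(), r.hold_point_z)
for n in ("scene","top","wrist"):
    p,d=viewer.grab_frame(n); cv2.imwrite(f"pics/a_{n}.png",p[:,:,::-1]); np.savez(f"a_{n}.npz",p=p,d=d)
    print(n,viewer.camera_info(n))
E
```

```text
pics
{'clock': 0.0, 'qpos': array([-1.23702794e+00,  3.20324668e-01,  1.56567852e+00,  2.03538005e-05,
        1.25740060e+00, -2.00083453e-02]), 'dq': array([ 0.00048437,  0.00104134,  0.00077496,  0.00021808, -0.00157883,
        0.00143298]), 'joint_efforts': array([-2.11218350e-03, -4.15529287e+01, -2.34162980e+01, -2.14547936e-04,
        8.14404135e-03, -3.94988788e-07]), 'ee_pos': array([ 199.05102738, -538.94085683,  230.46363612]), 'orientation': array([-0.12379193, -0.69597991, -0.125059  ,  0.69616648]), 'contact_force': array([ 0.38365408, -0.6148126 ,  0.44730092]), 'ft_torque': array([ 0.0419402 , -0.00536759, -0.01851738]), 'grip_width': 0.9985707466703163} 18.700000000000003
scene {'fx': 460.23351992715, 'fy': 460.23351992715, 'cx': 258.5782633162647, 'cy': 192.58494605936855, 'world_to_cam': array([[-8.38487628e-01, -5.44573552e-01,  1.94459412e-02,
         4.92797703e+02],
       [-4.18633483e-01,  6.20910644e-01, -6.62733716e-01,
        -4.88052282e+00],
       [ 3.48833062e-01, -5.63834744e-01, -7.48602616e-01,
         1.39007584e+03],
       [ 0.00000000e+00, 
[... 286 characters left out ...]
e-01,  1.52989165e-02, -1.53074246e-01,
         4.82831143e+02],
       [ 1.52992017e-01, -6.41486238e-03, -9.88206604e-01,
         1.09316638e+03],
       [ 0.00000000e+00,  0.00000000e+00,  0.00000000e+00,
         1.00000000e+00]])}
wrist {'fx': 297.3186396354542, 'fy': 297.3186396354542, 'cx': 253.52424542303203, 'cy': 196.02443457424468, 'hand_eye': array([[-1.17988272e-03, -3.12887923e-01,  9.49789322e-01,
        -1.42551025e+02],
       [ 9.99999199e-01,  6.60804954e-05,  1.26402512e-03,
         3.96085200e-01],
       [-4.58260744e-04,  9.49790052e-01,  3.12887595e-01,
        -7.96948553e+01],
       [ 0.00000000e+00,  0.00000000e+00,  0.00000000e+00,
         1.00000000e+00]])}
```

View pics/a_scene.png

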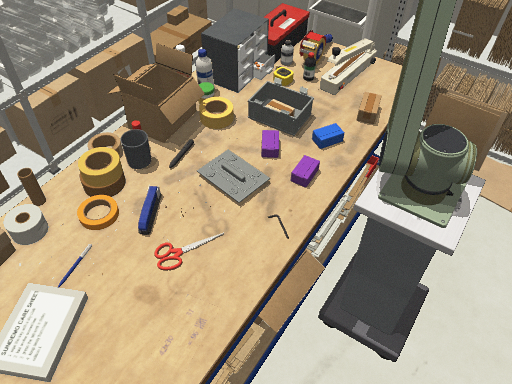

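View pics/a_top.png

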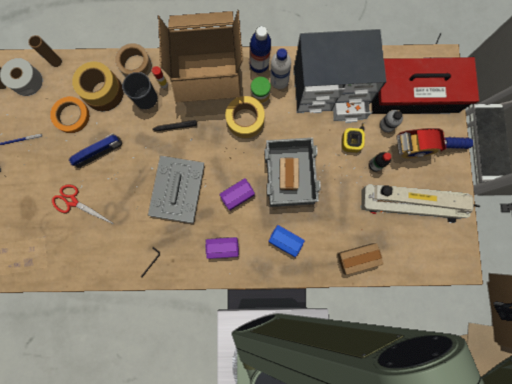

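View pics/a_wrist.png

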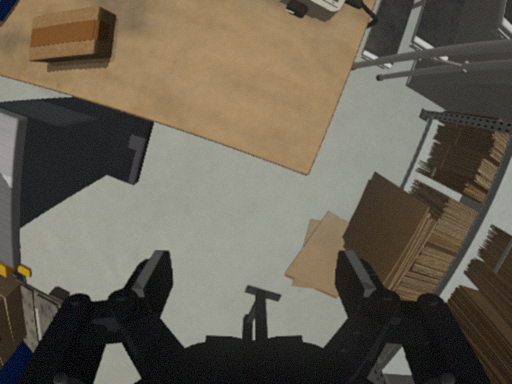

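The top view shows the lid (ridge plate) at pixel (177,189) and the open tub at (291,173). Look-alikes: purple boxes at (237,194) and (222,248), a blue one at (287,241), and a brown one outside the tub at (360,259). Next, a close crop of the tub and lid.

Run:
```python
import cv2, numpy as np
p=cv2.imread("pics/a_top.png")
a=cv2.resize(p[130:215,255:330],None,fx=5,fy=5,interpolation=cv2.INTER_CUBIC)
b=cv2.resize(p[148:233,140:215],None,fx=5,fy=5,interpolation=cv2.INTER_CUBIC)
cv2.imwrite("pics/b.png",np.hstack([a,b]))
p=cv2.imread("pics/a_scene.png")
a=cv2.resize(p[75:140,240:320],None,fx=5,fy=5,interpolation=cv2.INTER_CUBIC)
b=cv2.resize(p[143:208,190:270],None,fx=5,fy=5,interpolation=cv2.INTER_CUBIC)
cv2.imwrite("pics/c.png",np.hstack([a,b]))
```

```text
(no output)
```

View pics/b.png

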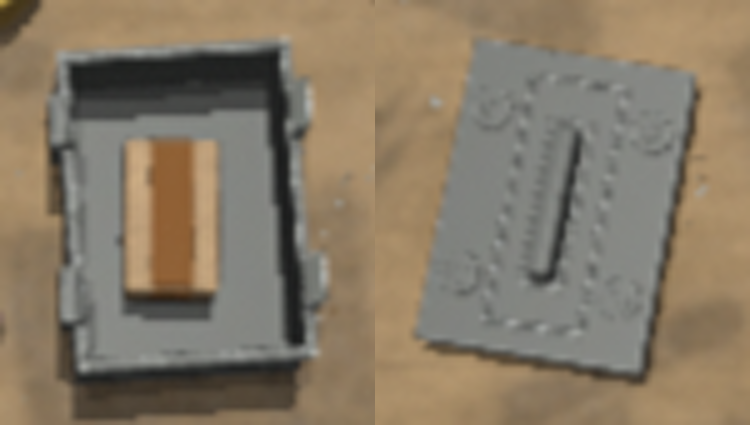

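View pics/c.png

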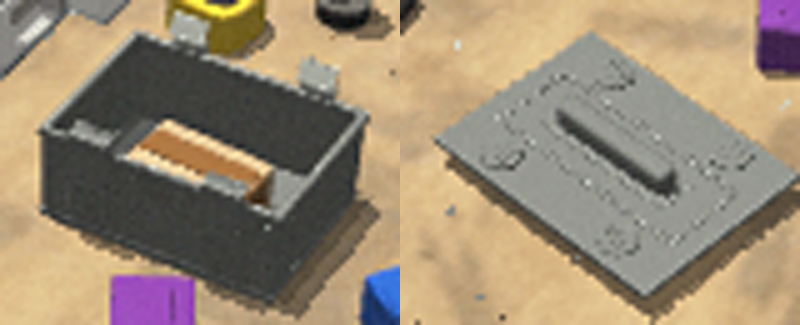

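```bash
cat > h.py <<'E'
import numpy as np, cv2
from scipy.spatial.transform import Rotation as R
def q2R(q): return R.from_quat([q[1],q[2],q[3],q[0]]).as_matrix()
def cloud(d,info):
    v,u=np.mgrid[:d.shape[0],:d.shape[1]]
    X=np.stack([(u-info['cx'])/info['fx']*d,(v-info['cy'])/info['fy']*d,d],-1)
    T=np.linalg.inv(info['world_to_cam'])
    P=X@T[:3,:3].T+T[:3,3]; P[d<=0]=np.nan
    return P
def wcloud(d,info,pos,q):
    v,u=np.mgrid[:d.shape[0],:d.shape[1]]
    a=(u-info['cx'])/info['fx'];b=(v-info['cy'])/info['fy'];t=np.hypot(a,b)
    s=np.tan(np.minimum(t,1.5))/np.maximum(t,1e-9)
    X=np.stack([a*s*d,b*s*d,d],-1)
    H=info['hand_eye'];X=X@H[:3,:3].T+H[:3,3]
    P=X@q2R(q).T+np.asarray(pos);P[(d<=0)|(t>1.3)]=np.nan
    return P
def rect(P,m):
    c=cv2.minAreaRect(P[m][:,:2].astype(np.float32)); return c
def largest(m):
    n,l,s,_=cv2.connectedComponentsWithStats(m.astype(np.uint8)); k=1+np.argmax(s[1:,4]); return l==k
E
python3 - <<'E'
from h import *
from workcell import viewer,r
for n,lb,tb in (("top",(140,148,215,233),(250,130,330,215)),("scene",(190,143,275,210),(235,75,320,140))):
    i=viewer.camera_info(n); z=np.load(f"a_{n}.npz"); P=cloud(z['d'],i)
    for nm,bx,lo,hi in (("lid",lb,12,30),("ridge",lb,33,45),("rim",tb,68,82),("top",tb,82,110),("carton",tb,30,50)):
        m=np.zeros(z['d'].shape,bool);m[bx[1]:bx[3],bx[0]:bx[2]]=1
        m&=(P[...,2]>lo)&(P[...,2]<hi)
        if m.sum()<4: print(n,nm,m.sum());continue
        if nm in("lid","ridge"): m=largest(m)
        print(n,nm,m.sum(),rect(P,m),"z",np.median(P[m][:,2]),"mean",P[m].mean(0).round(1))
        if nm=="top":print(P[m].round(0)[:40].tolist())
s=r.observe();print(q2R(s['orientation']).round(3))
E
```

```text
top lid 2614 ((503.562255859375, 278.459716796875), (134.77825927734375, 182.2607421875), 79.86748504638672) z 21.56501621760924 mean [502.  277.9  21.6]
top ridge 166 ((502.8978271484375, 278.3809814453125), (16.22507095336914, 88.10416412353516), 79.09784698486328) z 38.98450771508021 mean [503.3 277.5  38.8]
top rim 461 ((542.099609375, -57.220184326171875), (185.44500732421875, 146.18934631347656), 2.6722748279571533) z 74.63815757259795 mean [543.5 -63.1  74.6]
top top 192 ((542.5009765625, -57.53443145751953), (129.3528594970703, 146.13909912109375), 2.940723419189453) z 87.65247482487257 mean [540.3 -50.6  88.5]
[[608.0, -122.0, 91.0], [606.0, -124.0, 100.0], [607.0, -118.0, 84.0], [606.0, -120.0, 88.0], [606.0, -123.0, 90.0], [604.0, -124.0, 96.0], [603.0, -127.0, 100.0], [604.0, -120.0, 87.0], [603.0, -122.0, 91.0], [602.0, -125.0, 94.0], [601.0, -127.0, 96.0], [604.0, 15.0, 84.0], [602.0, 12.0, 89.0], [603.0, 9.0, 86.0], [602.0, 7.0, 90.0], [602.0, -118.0, 84.0], [601.0, -120.0, 86.0], [599.0, -122.0, 92.0], [598.0, -124.0, 96.0], [599.0, -127.0, 95.0], [600.0, 18.0, 88.0],
[... 1681 characters left out ...]
], [581.0, -130.0, 93.0], [600.0, -114.0, 91.0], [598.0, -118.0, 89.0], [596.0, -121.0, 88.0], [592.0, -122.0, 89.0], [591.0, -126.0, 88.0], [587.0, -126.0, 89.0], [581.0, -123.0, 93.0], [580.0, -128.0, 91.0], [600.0, -121.0, 82.0], [593.0, -122.0, 85.0], [587.0, -119.0, 89.0], [584.0, -121.0, 89.0], [579.0, -120.0, 91.0], [591.0, -120.0, 83.0], [587.0, -120.0, 84.0], [584.0, -121.0, 84.0], [582.0, -125.0, 84.0], [580.0, -128.0, 82.0], [507.0, -132.0, 97.0]]
scene carton 1033 ((562.2034912109375, -66.21908569335938), (280.8511657714844, 370.3883972167969), 34.686744689941406) z 40.92735628310038 mean [537.5 -45.8  40.6]
[[-0.     0.346 -0.938]
 [ 0.001 -0.938 -0.346]
 [-1.    -0.001 -0.   ]]
```

The tub centre is near (542,-57) with yaw about +2.8°. The lips are on world +y and the taller clips on world -y. The lid is near (503,278) with yaw about -10°. I'll go via the tub for a close look.

Call:
servo_tool([
  {"xyz": [-0.3,-0.6,-1.0],"delta_rot": [0.193,0,0],"jaw": 0},
  {"xyz": [-0.3,-0.6,-1.0],"delta_rot": [0.193,0,0],"jaw": 0},
  {"xyz": [-0.3,-0.6,-1.0],"delta_rot": [0.193,0,0],"jaw": 0},
])

```text
clock: 0.45
ee_pos: [273.7, -446.2, 262.0]
orientation: [0.017, 0.707, 0.018, -0.707]
contact_force: [-0.0, 0.3, -0.0]
grip_width: 1.0
```

```bash
cat > st.py <<'E'
from h import *
from workcell import r
import sys
def st(): 
    s=r.observe();return s
def to(x,y,z,down_yaw=None,s=None):
    s=s or r.observe();M=q2R(s['orientation']);d=np.array([x,y,z])-s['ee_pos'];return (M.T@d).round(1)
if __name__=="__main__":
    s=r.observe();M=q2R(s['orientation'])
    print(s['clock'],s['ee_pos'].round(1),"F",s['contact_force'].round(1),"w",round(s['grip_width'],3)); print(M.round(3).tolist(), "q",s['qpos'].round(2))
    if len(sys.argv)>3: print("tool shift",to(*map(float,sys.argv[1:4]),s=s))
E
python3 st.py 583 -57 300
```

```text
0.45 [ 273.7 -446.2  262. ] F [-0.   0.3 -0. ] w 1.0
[[0.001, 0.049, -0.999], [0.001, -0.999, -0.049], [-1.0, -0.0, -0.001]] q [-1.04  0.22  1.63  0.    1.3   0.48]
tool shift [ -37.5 -373.6 -328.1]
```

Call:
servo_tool([
  {"xyz": [-0.1,-0.95,-0.82],"delta_rot": [0,0,0],"jaw": 0},
  {"xyz": [-0.1,-0.95,-0.82],"delta_rot": [0,0,0],"jaw": 0},
  {"xyz": [-0.1,-0.95,-0.82],"delta_rot": [0,0,0],"jaw": 0},
])

```text
clock: 0.75
ee_pos: [350.7, -346.7, 271.6]
orientation: [0.018, 0.707, 0.019, -0.707]
contact_force: [0.1, -0.3, -0.2]
grip_width: 1.001
```

Call:
servo_tool([
  {"xyz": [-0.1,-0.95,-0.82],"delta_rot": [0,0,0],"jaw": 0},
  {"xyz": [-0.1,-0.95,-0.82],"delta_rot": [0,0,0],"jaw": 0},
  {"xyz": [-0.1,-0.95,-0.82],"delta_rot": [0,0,0],"jaw": 0},
])

```text
clock: 1.05
ee_pos: [428.0, -247.6, 281.5]
orientation: [0.018, 0.707, 0.019, -0.707]
contact_force: [0.4, -0.4, -0.2]
grip_width: 0.999
```

Call:
servo_tool([
  {"xyz": [-0.1,-0.95,-0.82],"delta_rot": [0,0,0],"jaw": 0},
  {"xyz": [-0.1,-0.95,-0.82],"delta_rot": [0,0,0],"jaw": 0},
  {"xyz": [-0.1,-0.95,-0.82],"delta_rot": [0,0,0],"jaw": 0},
])

```text
clock: 1.35
ee_pos: [505.2, -148.5, 291.3]
orientation: [0.019, 0.707, 0.019, -0.707]
contact_force: [-0.2, -1.0, -0.1]
grip_width: 1.004
```

Call:
servo_tool([
  {"xyz": [-0.05,-0.85,-0.8],"delta_rot": [0,0,0],"jaw": 0},
  {"xyz": [-0.05,-0.85,-0.8],"delta_rot": [0,0,0],"jaw": 0},
  {"xyz": [-0.05,-0.85,-0.8],"delta_rot": [0,0,0],"jaw": 0},
  {"xyz": [-0.05,-0.85,-0.8],"delta_rot": [0,0,0],"jaw": 0},
])

```text
clock: 1.75
ee_pos: [580.1, -60.6, 295.4]
orientation: [-0.019, -0.706, -0.019, 0.707]
contact_force: [-0.1, 0.3, -1.0]
grip_width: 0.999
```

```bash
cat > look.py <<'E'
from h import *
from workcell import r,viewer
import sys
def look(name):
    s=r.observe(); p,d=viewer.grab_frame("wrist")
    cv2.imwrite(f"pics/{name}.png",p[:,:,::-1]); np.savez(f"{name}.npz",p=p,d=d,pos=s['ee_pos'],q=s['orientation'])
    return p,d,s,wcloud(d,viewer.camera_info("wrist"),s['ee_pos'],s['orientation'])
E
python3 - <<'E'
from look import *
p,d,s,P=look("w_tub")
print(s['clock'],s['ee_pos'],s['dq'].round(3),s['qpos'].round(2))
box=(P[...,0]>430)&(P[...,0]<660)&(P[...,1]>-150)&(P[...,1]<35)
for lo,hi in ((70,79),(83,105),(-5,5)):
    m=box&(P[...,2]>lo)&(P[...,2]<hi); print(m.sum(),rect(P,m),np.median(P[m][:,2]))
E
```

```text
1.75 [580.10850184 -60.62351825 295.42305799] [-0.049 -0.03   0.036 -0.03   0.011 -0.017] [-0.12  0.3   1.43  0.    1.41  1.39]
2046 ((538.794921875, -59.747894287109375), (185.4381561279297, 144.40756225585938), 2.9874789714813232) 74.74751119672214
908 ((539.353271484375, -59.04518127441406), (130.15135192871094, 146.21653747558594), 2.573193073272705) 86.70022274862397
3771 ((545.3389282226562, -57.486244201660156), (184.9813995361328, 229.28550720214844), 89.99413299560547) -0.015932972456369043
```

View pics/w_tub.png

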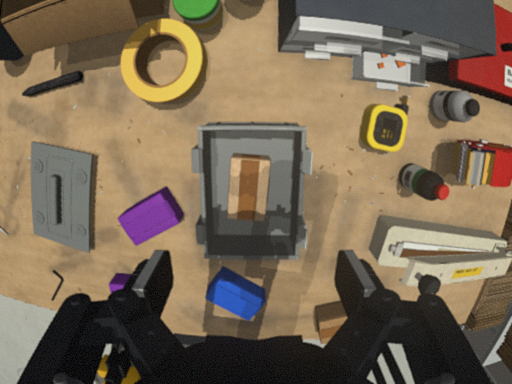

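```bash
cat > tubfit.py <<'E'
from h import *
from workcell import viewer
def fit(P,c0,yaw0,out=True):
    # rim points: outer extents by percentile in sections, in tub frame
    c=np.array(c0,float);yaw=np.radians(yaw0)
    for it in range(4):
        a=np.array([np.cos(yaw),np.sin(yaw)]);b=np.array([-a[1],a[0]])
        Q=P[...,:2]-c;X=Q@a;Y=Q@b;Z=P[...,2]
        rim=(Z>72)&(Z<77.5)&(abs(X)<100)&(abs(Y)<80)
        L=lambda m,u,v:np.polyfit(u[m],v[m],1)
        # long walls between clips / lips
        mid=rim&(abs(X)<25); 
        mp=rim&((abs(X)<30)|((abs(X)>70)&(abs(X)<84)))&(Y>55)&(Y<68);mn=rim&((abs(X)<30)|((abs(X)>70)&(abs(X)<84)))&(Y<-55)&(Y>-68)
        xp=rim&(abs(Y)<50)&(X>80);xn=rim&(abs(Y)<50)&(X<-80)
        lp,ln=L(mp,X,Y),L(mn,X,Y); kp,kn=L(xp,Y,X),L(xn,Y,X)
        dy=(lp[1]+ln[1])/2;dx=(kp[1]+kn[1])/2
        dyaw=np.mean([lp[0],ln[0],-kp[0],-kn[0]])
        c=c+a*dx+b*dy;yaw+=dyaw
    print("tub c",c.round(1),"yaw",np.degrees(yaw).round(2),"half y",(lp[1]-ln[1])/2,"half x",(kp[1]-kn[1])/2, "slopes",np.round([lp[0],ln[0],-kp[0],-kn[0]],4),mp.sum(),mn.sum(),xp.sum(),xn.sum())
    return c,yaw
if __name__=="__main__":
    z=np.load("w_tub.npz");P=wcloud(z['d'],viewer.camera_info("wrist"),z['pos'],z['q']);c,yaw=fit(P,(540,-59),2.8)
    for n in("top","scene"):
        z=np.load(f"a_{n}.npz");fit(cloud(z['d'],viewer.camera_info(n)),(540,-59),2.8)
    a=np.array([np.cos(yaw),np.sin(yaw)]);b=np.array([-a[1],a[0]])
    Q=P[...,:2]-c;X=Q@a;Y=Q@b;Z=P[...,2]
    for s in(-1,1):
        m=(abs(X)<80)&(s*Y>55)&(s*Y<85)&(Z>83)&(Z<105)
        for t in(-1,1):
            k=m&(t*X>0);print(s,t,"X",np.percentile(X[k],[1,50,99]).round(1),"Y",np.percentile(Y[k],[1,50,99]).round(1),"Z",np.percentile(Z[k],[1,50,99]).round(1))
E
python3 tubfit.py
```

```text
tub c [539.5 -60.6] yaw 2.74 half y 63.851670874981124 half x 88.9750905012133 slopes [ 0.0012 -0.0015 -0.001   0.0012] 289 313 425 327
tub c [541.6 -58. ] yaw 2.87 half y 63.782021781088176 half x 88.90400376745507 slopes [ 0.0042  0.0026 -0.0007 -0.0048] 51 59 75 69
tub c [539.4 -58.1] yaw 2.57 half y 63.44981534767 half x 89.19942771208784 slopes [-0.0052  0.0011  0.016  -0.0119] 42 34 41 35
-1 -1 X [-63.6 -49.3 -35.8] Y [-71.1 -66.2 -61.4] Z [83.4 91.5 98.3]
-1 1 X [36.2 50.6 64.1] Y [-71.6 -66.5 -61.7] Z [83.2 91.7 98.4]
1 -1 X [-64.5 -49.  -34.9] Y [59.8 66.9 74. ] Z [84.  86.  88.8]
1 1 X [34.7 49.3 63.9] Y [59.9 67.1 74.2] Z [83.8 85.8 88.6]
```

Run:
```python
import sys; sys.path.insert(0,'.')
from st import *
print(to(545,275,280))
```

```text
[  15.4 -338.3   16.3]
```

Call:
servo_tool([
  {"xyz": [0,-0.9,0.04],"delta_rot": [0.143,0,0],"jaw": 0},
  {"xyz": [0,-0.9,0.04],"delta_rot": [0.143,0,0],"jaw": 0},
])

```text
clock: 2.0
ee_pos: [569.6, 25.9, 296.1]
orientation: [0.064, -0.704, 0.065, 0.704]
contact_force: [0.7, 0.9, -0.3]
grip_width: 1.001
```

```bash
python3 st.py 545 275 290
```

```text
2.0 [569.6  25.9 296.1] F [ 0.7  0.9 -0.3] w 1.001
[[-0.001, -0.182, -0.983], [-0.001, -0.983, 0.182], [-1.0, 0.001, 0.001]] q [ 0.03  0.28  1.46 -0.    1.4   1.78]
tool shift [   5.9 -240.5   69.4]
```

Call:
servo_tool([
  {"xyz": [0.02,-0.82,0.23],"delta_rot": [0,0,0],"jaw": 0},
  {"xyz": [0.02,-0.82,0.23],"delta_rot": [0,0,0],"jaw": 0},
])

```text
clock: 2.2
ee_pos: [560.8, 112.4, 294.4]
orientation: [0.062, -0.704, 0.062, 0.705]
contact_force: [0.7, -1.3, 0.0]
grip_width: 1.0
```

Call:
servo_tool([
  {"xyz": [0.02,-0.82,0.23],"delta_rot": [0,0,0],"jaw": 0},
  {"xyz": [0.02,-0.82,0.23],"delta_rot": [0,0,0],"jaw": 0},
])

```text
clock: 2.4
ee_pos: [552.6, 197.1, 292.4]
orientation: [0.062, -0.704, 0.062, 0.705]
contact_force: [-0.1, 0.0, 0.4]
grip_width: 0.995
```

Call:
servo_tool([
  {"xyz": [0.02,-0.75,0.23],"delta_rot": [0,0,0],"jaw": 0},
  {"xyz": [0.02,-0.75,0.23],"delta_rot": [0,0,0],"jaw": 0},
  {"xyz": [0.02,-0.75,0.23],"delta_rot": [0,0,0],"jaw": 0},
])

```text
clock: 2.7
ee_pos: [543.0, 276.0, 289.8]
orientation: [0.061, -0.704, 0.061, 0.705]
contact_force: [0.3, -1.2, -0.3]
grip_width: 1.004
```

Run:
```python
from look import *
p,d,s,P=look("w_lid")
print(s['clock'],s['ee_pos'],s['dq'].round(3),s['qpos'].round(2)); M=q2R(s['orientation']);print(M.round(3).tolist())
box=(P[...,0]>390)&(P[...,0]<620)&(P[...,1]>180)&(P[...,1]<380)
for lo,hi in ((12,27),(34,45)):
    m=largest(box&(P[...,2]>lo)&(P[...,2]<hi)); R_=rect(P,m);print(m.sum(),R_,np.median(P[m][:,2]))
    c=np.array([*R_[0],39]);print("centre tool-frame",(M.T@(c-s['ee_pos'])).round(1))
```

```text
2.7 [543.04913172 275.95953584 289.80789119] [-0.054 -0.016  0.019 -0.047  0.011 -0.027] [0.45 0.35 1.38 0.   1.42 2.19]
[[-0.001, -0.171, -0.985], [-0.0, -0.985, 0.171], [-1.0, 0.0, 0.001]]
10179 ((501.3583984375, 276.0233459472656), (135.35643005371094, 180.99166870117188), 80.07611083984375) 21.198150638999152
centre tool-frame [250.9   7.   40.8]
692 ((501.03057861328125, 276.1535949707031), (15.791916847229004, 87.8742446899414), 80.10166931152344) 38.77390647793759
centre tool-frame [250.9   6.9  41.2]
```

View pics/w_lid.png

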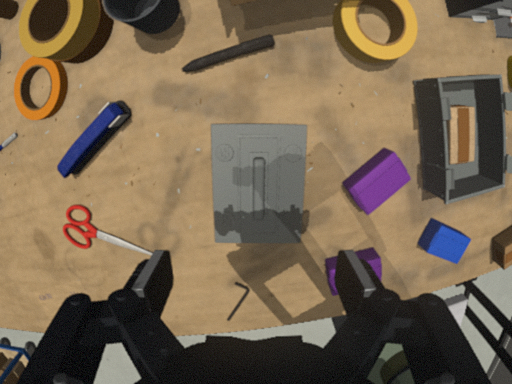

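Call:
servo_tool([
  {"xyz": [0.5,0.04,0.2],"delta_rot": [0,0,0],"jaw": 0.5},
  {"xyz": [1.0,0.07,0.41],"delta_rot": [0,0,0],"jaw": 0.5},
  {"xyz": [1.0,0.07,0.41],"delta_rot": [0,0,0],"jaw": 0.5},
])

```text
clock: 3.05
ee_pos: [496.5, 269.9, 184.6]
orientation: [0.059, -0.7, 0.065, 0.709]
contact_force: [0.5, 0.0, -0.8]
grip_width: 0.516
```

Call:
servo_tool([
  {"xyz": [0.5,0,0],"delta_rot": [0,0,0],"jaw": 0.5},
  {"xyz": [0.9,0,0],"delta_rot": [0,0,0],"jaw": 0.5},
  {"xyz": [1.0,0,0],"delta_rot": [0,0,0],"jaw": 0.5},
  {"xyz": [1.0,0,0],"delta_rot": [0,0,0],"jaw": 0.5},
  {"xyz": [1.0,0,0],"delta_rot": [0,0,0],"jaw": 0.5},
])

```text
clock: 3.55
ee_pos: [504.8, 275.2, 92.8]
orientation: [-0.063, 0.706, -0.061, -0.703]
contact_force: [0.8, 0.4, -0.1]
grip_width: 0.499
```

```bash
python3 st.py 501.2 276.1 24.5
python3 - <<'E'
from look import *
look("w_lid2")
E
```

```text
3.55 [504.8 275.2  92.8] F [ 0.8  0.4 -0.1] w 0.499
[[0.004, -0.174, -0.985], [0.002, -0.985, 0.174], [-1.0, -0.003, -0.004]] q [ 0.48  0.44  1.76 -0.    0.94  2.23]
tool shift [68.3 -0.1  4. ]
```

View pics/w_lid2.png

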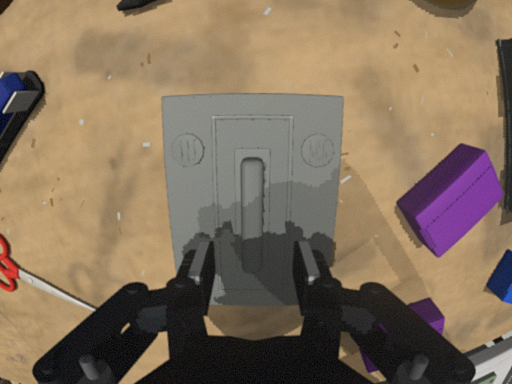

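Call:
servo_tool([
  {"xyz": [0.3,0,0],"delta_rot": [0,0,0],"jaw": 0.5},
  {"xyz": [0.45,0,0],"delta_rot": [0,0,0],"jaw": 0.5},
  {"xyz": [0.45,0,0],"delta_rot": [0,0,0],"jaw": 0.5},
  {"xyz": [0.45,0,0],"delta_rot": [0,0,0],"jaw": 0.5},
])

```text
clock: 4.0
ee_pos: [503.7, 275.4, 47.0]
orientation: [-0.062, 0.705, -0.061, -0.703]
contact_force: [0.1, -0.3, -0.4]
grip_width: 0.501
```

```bash
python3 st.py 501.2 276.1 24.5
```

```text
4.0 [503.7 275.4  47. ] F [ 0.1 -0.3 -0.4] w 0.501
[[0.003, -0.173, -0.985], [0.001, -0.985, 0.173], [-1.0, -0.002, -0.003]] q [ 0.48  0.49  1.81 -0.    0.84  2.23]
tool shift [22.5 -0.3  2.6]
```

Call:
servo_tool([
  {"xyz": [0.12,0,0.02],"delta_rot": [0,0,0],"jaw": 0.5},
  {"xyz": [0.22,0,0.02],"delta_rot": [0,0,0],"jaw": 0.5},
  {"xyz": [0.22,0,0.02],"delta_rot": [0,0,0],"jaw": 0.5},
])

```text
clock: 4.3
ee_pos: [499.4, 274.6, 22.0]
orientation: [0.061, -0.704, 0.062, 0.705]
contact_force: [0.6, 0.1, 0.2]
grip_width: 0.501
```

Call:
servo_tool([
  {"xyz": [0,0,0],"delta_rot": [0,0,0],"jaw": 1.0},
  {"xyz": [0,0,0],"delta_rot": [0,0,0],"jaw": 1.0},
  {"xyz": [0,0,0],"delta_rot": [0,0,0],"jaw": 1.0},
  {"xyz": [0,0,0],"delta_rot": [0,0,0],"jaw": 1.0},
  {"xyz": [0,0,0],"delta_rot": [0,0,0],"jaw": 1.0},
  {"xyz": [0,0,0],"delta_rot": [0,0,0],"jaw": 1.0},
], newtons=60)

```text
clock: 4.9
ee_pos: [500.8, 275.3, 23.7]
orientation: [-0.062, 0.705, -0.061, -0.704]
contact_force: [-0.0, 1.1, 2.8]
grip_width: 0.169
```

```bash
python3 st.py 501.2 276.1 24.5;python3 - <<'E'
from look import *
p,d,s,P=look("w_lid3")
n="scene"
from workcell import viewer
pp,dd=viewer.grab_frame("top"); PP=cloud(dd,viewer.camera_info("top"))
m=np.zeros(dd.shape,bool);m[148:233,140:215]=1
m&=(PP[...,2]>12)&(PP[...,2]<30);print(rect(PP,m))
E
```

```text
4.9 [500.8 275.3  23.7] F [-0.   1.1  2.8] w 0.169
[[0.001, -0.173, -0.985], [0.0, -0.985, 0.173], [-1.0, -0.001, -0.001]] q [ 0.48  0.52  1.84 -0.    0.79  2.23]
tool shift [-0.8 -0.8 -0.3]
((506.6558837890625, 249.81866455078125), (83.58854675292969, 167.04388427734375), 80.35276794433594)
```

View pics/w_lid3.png

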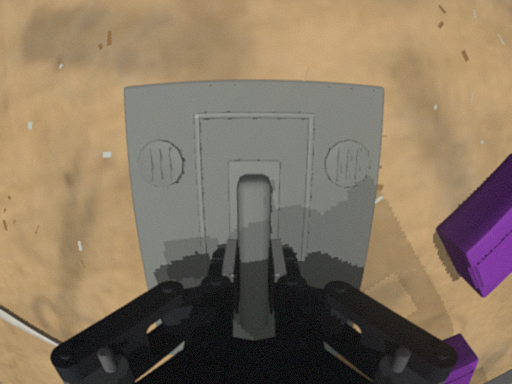

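```bash
cat > lidtool.py <<'E'
from h import *
from workcell import viewer
import sys
def lt(name,zoff=0):
    z=np.load(f"{name}.npz");I=viewer.camera_info("wrist")
    T=wcloud(z['d'],I,[0,0,0],[1,0,0,0])  # tool frame
    m=(T[...,0]>-4)&(T[...,0]<9)&(T[...,2]<-30)&(T[...,2]>-100)&(abs(T[...,1])<75)
    # plate plane
    A=np.c_[T[m][:,1:],np.ones(m.sum())];k=np.linalg.lstsq(A,T[m][:,0],rcond=None)[0];print("plane x=",k.round(4),m.sum())
    ys=[];
    for zz in range(-84,-35,6):
        mm=m&(abs(T[...,2]-zz)<3);print(zz,np.percentile(T[mm][:,1],[0.5,99.5]).round(1))
    print("far edge z",np.percentile(T[m][:,2],0.2))
    r_=(T[...,0]<-10)&(T[...,0]>-24)&(T[...,2]<-33)&(T[...,2]>-55)&(abs(T[...,1])<15);print("ridge",r_.sum(),np.percentile(T[r_][:,1],[1,50,99]).round(1),"x",np.median(T[r_][:,0]),"zmin",T[r_][:,2].min())
lt(sys.argv[1])
E
python3 lidtool.py w_lid3
```

```text
plane x= [-0.0019 -0.0138  1.5128] 29130
-84 [-64.9  66.6]
-78 [-64.7  66.3]
-72 [-64.8  66.4]
-66 [-64.9  66.5]
-60 [-64.7  66.4]
-54 [-65.   66.6]
-48 [-65.   66.4]
-42 [-64.8  66.3]
-36 [-65.1  66.7]
far edge z -90.74349157610943
ridge 904 [-6.8  0.5  8.4] x -14.814770728522866 zmin -45.17236050130907
```

Call:
servo_tool([
  {"xyz": [-0.1,0,0],"delta_rot": [0,0,0],"jaw": 1.0},
  {"xyz": [-0.4,0,0],"delta_rot": [0,0,0],"jaw": 1.0},
  {"xyz": [-0.8,0,0],"delta_rot": [0,0,0],"jaw": 1.0},
  {"xyz": [-1.0,0.2,-0.06],"delta_rot": [0,0,0],"jaw": 1.0},
])

```text
clock: 5.4
ee_pos: [503.9, 256.3, 126.4]
orientation: [-0.062, 0.706, -0.06, -0.703]
contact_force: [0.4, -0.4, -2.4]
grip_width: 0.166
```

Call:
servo_tool([
  {"xyz": [-0.3,0.3,-0.09],"delta_rot": [0,0,0],"jaw": 1.0},
  {"xyz": [-0.6,0.7,-0.2],"delta_rot": [0,0,0],"jaw": 1.0},
  {"xyz": [-0.6,1.0,-0.3],"delta_rot": [0,0,0],"jaw": 1.0},
])

```text
clock: 5.7
ee_pos: [516.7, 149.6, 187.5]
orientation: [-0.062, 0.707, -0.061, -0.702]
contact_force: [0.7, 0.4, -2.8]
grip_width: 0.17
```

Call:
servo_tool([
  {"xyz": [0,0.4,-0.12],"delta_rot": [-0.05,0,0],"jaw": 1.0},
  {"xyz": [0,0.8,-0.24],"delta_rot": [-0.1,0,0],"jaw": 1.0},
  {"xyz": [0,1.0,-0.3],"delta_rot": [-0.142,0,0],"jaw": 1.0},
  {"xyz": [0,1.0,-0.3],"delta_rot": [-0.142,0,0],"jaw": 1.0},
])

```text
clock: 6.1
ee_pos: [526.9, 44.4, 183.3]
orientation: [-0.016, -0.707, -0.016, 0.707]
contact_force: [0.2, 0.7, -1.6]
grip_width: 0.165
```

```bash
python3 st.py 539.7 -63.1 185; python3 -c "
from look import *
look('w_hold')"; python3 lidtool.py w_hold
```

```text
6.1 [526.9  44.4 183.3] F [ 0.2  0.7 -1.6] w 0.165
[[-0.001, 0.046, -0.999], [-0.001, -0.999, -0.046], [-1.0, 0.001, 0.001]] q [ 0.06  0.28  1.74 -0.    1.11  1.59]
tool shift [ -1.6 108.   -7.9]
plane x= [-0.0016 -0.0141  1.4642] 29073
-84 [-65.3  66.3]
-78 [-64.9  66.3]
-72 [-64.8  66.1]
-66 [-64.9  66.2]
-60 [-64.9  66.3]
-54 [-64.9  66.4]
-48 [-64.7  66.1]
-42 [-65.   66.4]
-36 [-65.1  66.7]
far edge z -90.57210340330309
ridge 895 [-6.9  0.9  8.3] x -14.807521415265853 zmin -44.98668846938159
```

View pics/w_hold.png

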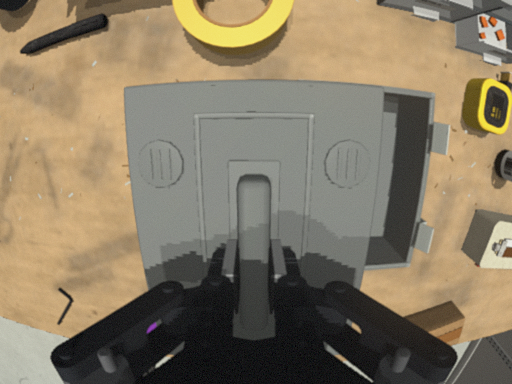

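Call:
servo_tool([
  {"xyz": [0,0.4,-0.03],"delta_rot": [0,0,0.08],"jaw": 1.0},
  {"xyz": [0,0.8,-0.06],"delta_rot": [0,0,0.16],"jaw": 1.0},
  {"xyz": [0,1.0,-0.08],"delta_rot": [0,0,0.222],"jaw": 1.0},
  {"xyz": [0,1.0,-0.08],"delta_rot": [0,0,0.222],"jaw": 1.0},
  {"xyz": [0,1.0,-0.08],"delta_rot": [0,0,0.222],"jaw": 1.0},
])

```text
clock: 6.65
ee_pos: [539.9, -50.7, 182.9]
orientation: [0.139, 0.699, -0.104, -0.694]
contact_force: [-0.8, -0.5, -1.8]
grip_width: 0.165
```

```bash
cat > tub.py <<'E'
from st import *
C=np.array([539.5,-59.8,0]);yaw=np.radians(2.74)
B=np.array([[np.cos(yaw),-np.sin(yaw),0],[np.sin(yaw),np.cos(yaw),0],[0,0,1]])
def status(h=23.7):
    s=r.observe();M=q2R(s['orientation']);p=B.T@(s['ee_pos']-C)
    L=np.stack([-M[:,2],-M[:,1],-M[:,0]],1) # lid axes in world
    Lt=B.T@L; th=np.degrees(np.arctan2(-Lt[2,1],Lt[1,1]));roll=np.degrees(np.arcsin(Lt[2,0]));yw=np.degrees(np.arctan2(Lt[1,0],Lt[0,0]))
    pt=lambda y,z,x=0:(p+Lt@np.array([x,y,z-h])).round(1)
    print("t",round(s['clock'],2),"TCPtub",p.round(1),"tilt %.2f xslope %.2f yaw %.2f"%(th,roll,yw),"F",(B.T@s['contact_force']).round(1),"w",round(s['grip_width'],3))
    print(" botedge+",pt(67,16),"topedge+",pt(67,21),"skirt-",pt(-60,0),"botedge-",pt(-67,16),"org",pt(0,0))
    return s,M
def shift(y,z,x=0):
    "tool-axis shift for tub-frame TCP target"
    s,M=status(); print(" shift/100",(M.T@(B@np.array([x,y,z])+C-s['ee_pos'])/100).round(3), "tool axes tub-frame",(B.T@M).round(3).tolist())
if __name__=="__main__":
    a=list(map(float,sys.argv[1:]))
    shift(*a) if a else status()
E
python3 tub.py -3.3 112
```

```text
t 6.65 TCPtub [  0.9   9.1 182.9] tilt 19.82 xslope -0.04 yaw 0.11 F [-0.8 -0.4 -1.8] w 0.165
 botedge+ [  0.7  69.5 152.9] topedge+ [  0.7  71.2 157.6] skirt- [  1.  -55.4 181. ] botedge- [  1.  -56.6 198.4] org [  0.9   1.  160.6]
 shift/100 [ 0.709 -0.124  0.008] tool axes tub-frame [[0.0, 0.002, -1.0], [-0.339, -0.941, -0.002], [-0.941, 0.339, 0.001]]
```

Call:
servo_tool([
  {"xyz": [0.04,0.12,0.01],"delta_rot": [0,0,0],"jaw": 1.0},
  {"xyz": [0.3,0.025,0.01],"delta_rot": [0,0,0],"jaw": 1.0},
  {"xyz": [0.55,-0.065,0.01],"delta_rot": [0,0,0],"jaw": 1.0},
  {"xyz": [0.68,-0.115,0.01],"delta_rot": [0,0,0],"jaw": 1.0},
  {"xyz": [0.71,-0.125,0.01],"delta_rot": [0,0,0],"jaw": 1.0},
  {"xyz": [0.71,-0.125,0.01],"delta_rot": [0,0,0],"jaw": 1.0},
])

```text
clock: 7.25
ee_pos: [540.1, -65.2, 112.6]
orientation: [0.14, 0.699, -0.106, -0.693]
contact_force: [-0.2, -0.3, -1.4]
grip_width: 0.17
```

```bash
python3 tub.py -3.3 107;  python3 - <<'E'
from look import *
p,d,s,P=look("w_e1")
p,d=viewer.grab_frame("scene"); cv2.imwrite("pics/s_e1.png",cv2.resize(p[60:150,220:340,::-1],None,fx=6,fy=6,interpolation=cv2.INTER_CUBIC))
E
```

```text
t 7.25 TCPtub [  0.3  -5.5 112.6] tilt 19.98 xslope 0.01 yaw 0.06 F [-0.2 -0.3 -1.4] w 0.17
 botedge+ [ 0.3 54.9 82.4] topedge+ [ 0.3 56.6 87.1] skirt- [  0.4 -70.  110.8] botedge- [  0.4 -71.1 128.2] org [  0.3 -13.6  90.3]
 shift/100 [ 0.045 -0.039  0.003] tool axes tub-frame [[0.001, 0.001, -1.0], [-0.342, -0.94, -0.001], [-0.94, 0.342, -0.0]]
```

View pics/w_e1.png

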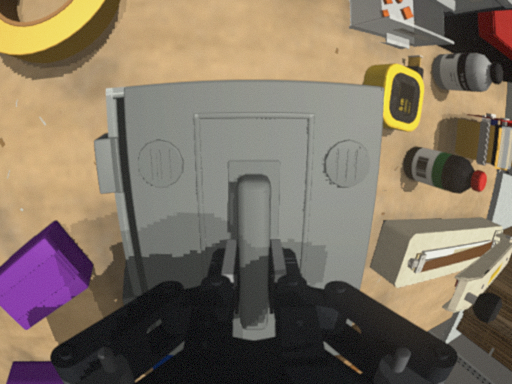

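View pics/s_e1.png

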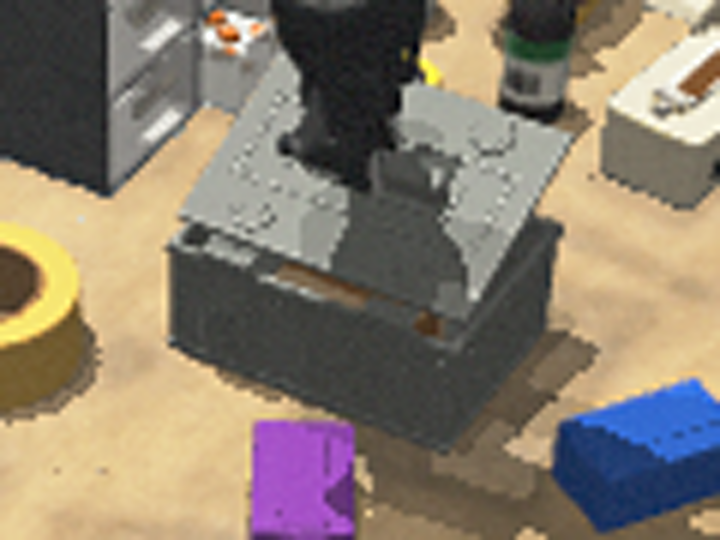

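Run:
```python
from look import *
from tub import B,C
z=np.load("w_e1.npz");P=(wcloud(z['d'],viewer.camera_info("wrist"),z['pos'],z['q'])-C)@B
m=(abs(P[...,0]-50)<14)&(P[...,1]>59)&(P[...,1]<82)&(P[...,2]>83)&(P[...,2]<95)
print(m.sum(),np.percentile(P[m][:,1],[1,50,99]),np.percentile(P[m][:,2],[1,50,99]))
m=(P[...,0]>66)&(P[...,0]<85)&(P[...,1]>59)&(P[...,1]<82)&(P[...,2]>72)&(P[...,2]<78);print("rim",m.sum(),np.percentile(P[m][:,1],[1,50,99]),np.percentile(P[m][:,2],[1,50,99]))
```

```text
1250 [59.64096315 66.49278545 73.31382612] [84.10284483 85.94279694 88.77543439]
rim 367 [60.48788314 63.44477345 66.63462879] [72.87497486 74.89602099 76.52554737]
```

Call:
servo_tool([
  {"xyz": [0.02,-0.018,0],"delta_rot": [0,0,0],"jaw": 1.0},
  {"xyz": [0.045,-0.025,0],"delta_rot": [0,0,0],"jaw": 1.0},
  {"xyz": [0.045,-0.025,0],"delta_rot": [0,0,0],"jaw": 1.0},
  {"xyz": [0.045,-0.025,0],"delta_rot": [0,0,0],"jaw": 1.0},
])

```text
clock: 7.75
ee_pos: [539.8, -64.2, 107.3]
orientation: [0.14, 0.699, -0.106, -0.693]
contact_force: [0.2, 0.2, -1.4]
grip_width: 0.167
```

```bash
python3 tub.py 5 106.5
```

```text
t 7.75 TCPtub [ 1.000e-01 -4.400e+00  1.073e+02] tilt 19.99 xslope 0.01 yaw 0.08 F [ 0.2  0.2 -1.4] w 0.167
 botedge+ [ 0.  56.  77.2] topedge+ [ 0.  57.7 81.9] skirt- [  0.2 -68.9 105.5] botedge- [  0.2 -70.  123. ] org [  0.1 -12.5  85. ]
 shift/100 [-0.024 -0.091  0.001] tool axes tub-frame [[0.001, 0.001, -1.0], [-0.342, -0.94, -0.001], [-0.94, 0.342, -0.0]]
```

Call:
servo_tool([
  {"xyz": [-0.01,-0.03,0],"delta_rot": [0,0,0],"jaw": 1.0},
  {"xyz": [-0.017,-0.06,0],"delta_rot": [0,0,0],"jaw": 1.0},
  {"xyz": [-0.017,-0.063,0],"delta_rot": [0,0,0],"jaw": 1.0},
  {"xyz": [-0.017,-0.063,0],"delta_rot": [0,0,0],"jaw": 1.0},
])

```text
clock: 8.15
ee_pos: [539.5, -57.5, 106.6]
orientation: [0.14, 0.699, -0.105, -0.693]
contact_force: [0.3, -0.9, -1.6]
grip_width: 0.167
```

```bash
python3 tub.py 2.4 99.6
```

```text
t 8.15 TCPtub [1.000e-01 2.300e+00 1.066e+02] tilt 19.99 xslope -0.00 yaw 0.09 F [ 0.2 -0.9 -1.6] w 0.167
 botedge+ [ 0.  62.6 76.5] topedge+ [ 0.  64.3 81.2] skirt- [  0.2 -62.2 104.9] botedge- [  0.2 -63.3 122.3] org [ 0.1 -5.8 84.4]
 shift/100 [ 0.066 -0.025  0.001] tool axes tub-frame [[0.001, 0.002, -1.0], [-0.342, -0.94, -0.002], [-0.94, 0.342, 0.0]]
```

Call:
servo_tool([
  {"xyz": [0.022,-0.008,0],"delta_rot": [0,0,-0.022],"jaw": 1.0},
  {"xyz": [0.044,-0.015,0],"delta_rot": [0,0,-0.044],"jaw": 1.0},
  {"xyz": [0.066,-0.022,0],"delta_rot": [0,0,-0.067],"jaw": 1.0},
  {"xyz": [0.066,-0.022,0],"delta_rot": [0,0,-0.067],"jaw": 1.0},
])

```text
clock: 8.55
ee_pos: [539.4, -58.7, 99.7]
orientation: [0.103, 0.704, -0.069, -0.7]
contact_force: [-0.5, -0.9, -2.1]
grip_width: 0.17
```

```bash
python3 tub.py 2.9 99.5;  python3 - <<'E'
from look import *
p,d,s,P=look("w_e2")
p,d=viewer.grab_frame("scene"); cv2.imwrite("pics/s_e2.png",cv2.resize(p[60:150,220:340,::-1],None,fx=6,fy=6,interpolation=cv2.INTER_CUBIC))
E
```

```text
t 8.55 TCPtub [-0.1  1.1 99.7] tilt 13.96 xslope -0.00 yaw -0.01 F [-0.5 -0.9 -2.1] w 0.17
 botedge+ [-0.1 64.3 76.1] topedge+ [-0.1 65.5 81. ] skirt- [ -0.1 -62.8  91.2] botedge- [-1.000e-01 -6.580e+01  1.084e+02] org [-0.1 -4.6 76.7]
 shift/100 [-0.002 -0.018 -0.001] tool axes tub-frame [[-0.0, -0.0, -1.0], [-0.241, -0.97, 0.0], [-0.97, 0.241, 0.0]]
```

View pics/w_e2.png

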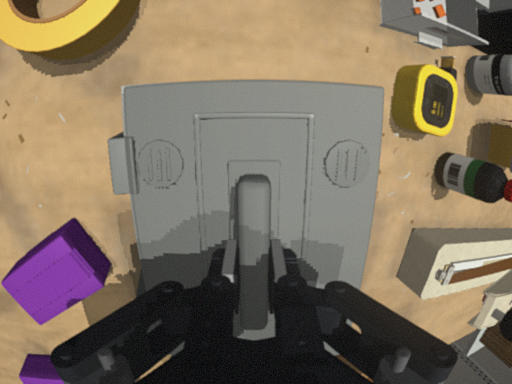

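View pics/s_e2.png

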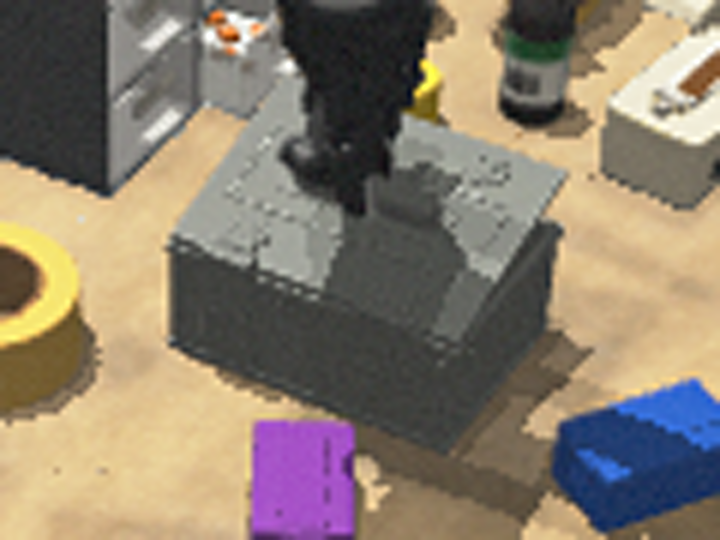

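Call:
servo_tool([
  {"xyz": [-0.002,-0.012,0],"delta_rot": [0,0,0],"jaw": 1.0},
  {"xyz": [-0.004,-0.023,0],"delta_rot": [0,0,0],"jaw": 1.0},
  {"xyz": [-0.004,-0.023,0],"delta_rot": [0,0,0],"jaw": 1.0},
  {"xyz": [-0.004,-0.023,0],"delta_rot": [0,0,0],"jaw": 1.0},
])

```text
clock: 9.05
ee_pos: [539.3, -55.4, 99.5]
orientation: [0.103, 0.704, -0.069, -0.7]
contact_force: [0.4, -0.8, -2.5]
grip_width: 0.167
```

```bash
python3 tub.py 1.6 92.3
```

```text
t 9.05 TCPtub [ 0.   4.4 99.5] tilt 13.96 xslope -0.01 yaw 0.10 F [ 0.4 -0.8 -2.5] w 0.167
 botedge+ [-0.1 67.6 75.8] topedge+ [-0.1 68.8 80.7] skirt- [  0.2 -59.5  90.9] botedge- [  0.2 -62.4 108.2] org [ 0.  -1.3 76.5]
 shift/100 [0.076 0.01  0.   ] tool axes tub-frame [[0.0, 0.002, -1.0], [-0.241, -0.97, -0.002], [-0.97, 0.241, 0.0]]
```

Call:
servo_tool([
  {"xyz": [0.03,0.004,0],"delta_rot": [0,0,-0.026],"jaw": 1.0},
  {"xyz": [0.06,0.007,0],"delta_rot": [0,0,-0.052],"jaw": 1.0},
  {"xyz": [0.088,0.009,0],"delta_rot": [0,0,-0.078],"jaw": 1.0},
  {"xyz": [0.088,0.009,0],"delta_rot": [0,0,-0.078],"jaw": 1.0},
  {"xyz": [0.088,0.009,0],"delta_rot": [0,0,-0.078],"jaw": 1.0},
])

```text
clock: 9.55
ee_pos: [539.5, -58.7, 91.3]
orientation: [0.06, 0.707, -0.026, -0.705]
contact_force: [0.2, -0.7, -0.9]
grip_width: 0.17
```

```bash
python3 tub.py 1.0 89.6
```

```text
t 9.55 TCPtub [ 0.1  1.1 91.3] tilt 6.98 xslope -0.00 yaw 0.05 F [ 0.2 -0.7 -0.9] w 0.17
 botedge+ [ 0.  66.6 75.5] topedge+ [ 0.  67.2 80.5] skirt- [  0.1 -61.4  75.1] botedge- [  0.1 -66.4  91.8] org [ 0.1 -1.8 67.8]
 shift/100 [ 0.017 -0.001  0.001] tool axes tub-frame [[0.0, 0.001, -1.0], [-0.122, -0.993, -0.001], [-0.993, 0.122, 0.0]]
```

Call:
servo_tool([
  {"xyz": [0.008,-0.004,0],"delta_rot": [0,0,-0.007],"jaw": 1.0},
  {"xyz": [0.017,-0.005,0],"delta_rot": [0,0,-0.013],"jaw": 1.0},
  {"xyz": [0.017,-0.005,0],"delta_rot": [0,0,-0.013],"jaw": 1.0},
  {"xyz": [0.017,-0.005,0],"delta_rot": [0,0,-0.013],"jaw": 1.0},
])

```text
clock: 9.95
ee_pos: [539.6, -57.8, 89.6]
orientation: [0.053, 0.707, -0.018, -0.705]
contact_force: [-0.0, 2.2, 0.1]
grip_width: 0.167
```

```bash
python3 tub.py 1.0 88.6; python3 -c "
from look import *
look('w_e3')"
```

```text
t 9.95 TCPtub [ 0.2  2.  89.6] tilt 5.73 xslope 0.02 yaw 0.06 F [0.1 2.2 0.1] w 0.167
 botedge+ [ 0.1 67.9 75.2] topedge+ [ 0.1 68.4 80.2] skirt- [  0.2 -60.1  72. ] botedge- [  0.2 -65.4  88.6] org [ 0.2 -0.4 66. ]
 shift/100 [0.011 0.009 0.002] tool axes tub-frame [[0.0, 0.001, -1.0], [-0.1, -0.995, -0.001], [-0.995, 0.1, -0.0]]
```

View pics/w_e3.png

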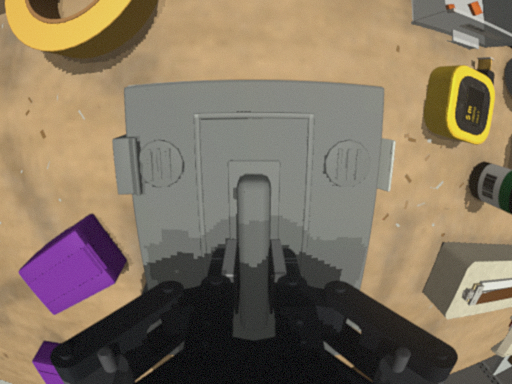

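Call:
servo_tool([
  {"xyz": [0.003,0,0],"delta_rot": [0,0,-0.003],"jaw": 1.0},
  {"xyz": [0.003,0,0],"delta_rot": [0,0,-0.003],"jaw": 0.6},
  {"xyz": [0.003,0,0],"delta_rot": [0,0,-0.003],"jaw": 0.6},
  {"xyz": [0.003,0,0],"delta_rot": [0,0,-0.003],"jaw": 0.6},
  {"xyz": [-0.2,0,0],"delta_rot": [0,0,-0.003],"jaw": 0.6},
  {"xyz": [-0.6,0,0],"delta_rot": [0,0,-0.06],"jaw": 0.6},
  {"xyz": [-0.9,0,0],"delta_rot": [0,0,-0.06],"jaw": 0.6},
  {"xyz": [-0.9,0,0],"delta_rot": [0,0,-0.06],"jaw": 0.6},
])

```text
clock: 10.8
ee_pos: [541.8, -50.1, 183.6]
orientation: [0.02, 0.71, 0.014, -0.703]
contact_force: [1.1, -0.4, 0.7]
grip_width: 0.401
```

```bash
python3 tub.py
cat > lidfit.py <<'E'
from look import *
from tub import B,C
import sys
def fit(name):
    p,d,s,P=look(name);P=(P-C)@B
    m=(abs(P[...,0])<85)&(abs(P[...,1])<60)&(P[...,2]>75)&(P[...,2]<100)&~((abs(P[...,1])<22)&(abs(P[...,0])<55))
    X=P[m]
    for _ in range(4):
        A=np.c_[X[:,:2],np.ones(len(X))];k=np.linalg.lstsq(A,X[:,2],rcond=None)[0];e=X[:,2]-A@k;X=X[abs(e)<1.5]
    print(len(X),"plane at centre z %.1f  lip side(y+65) %.1f clip side(y-65) %.1f  xslope over 180 %.1f"%(k[2],k[2]+65*k[1],k[2]-65*k[1],180*k[0]))
    pl=P[...,0]*k[0]+P[...,1]*k[1]+k[2]
    m=(abs(P[...,2]-pl)<2)&(abs(P[...,1])<80)&(abs(P[...,0])<100);print("lid rect",rect(P,m))
    for sx in(-1,1):
        q=(abs(P[...,0]-50*sx)<13)&(P[...,1]<-55)&(P[...,1]>-85)&(P[...,2]>pl+2)&(P[...,2]<104); print("clip",sx,q.sum(),np.percentile(P[q][:,1],[1,50,99]).round(1) if q.sum()>5 else"",np.percentile(P[q][:,2],[1,99]).round(1) if q.sum()>5 else "")
        q=(abs(P[...,0]-50*sx)<13)&(P[...,1]>55)&(P[...,1]<85)&(P[...,2]>82)&(P[...,2]<104); print("lip",sx,q.sum(),np.percentile(P[q][:,1],[1,50,99]).round(1) if q.sum()>5 else"")
fit(sys.argv[1])
E
python3 lidfit.py w_r1
python3 - <<'E'
from look import *
p,d=viewer.grab_frame("scene"); cv2.imwrite("pics/s_r1.png",cv2.resize(p[60:150,220:340,::-1],None,fx=6,fy=6,interpolation=cv2.INTER_CUBIC))
E
```

```text
t 10.8 TCPtub [  2.8   9.6 183.6] tilt 0.47 xslope 0.55 yaw 0.03 F [ 1.1 -0.5  0.7] w 0.401
 botedge+ [  2.9  76.5 175.3] topedge+ [  2.8  76.6 180.3] skirt- [  3.1 -50.6 160.3] botedge- [  2.9 -57.5 176.4] org [  3.    9.4 159.9]
14892 plane at centre z 86.4  lip side(y+65) 80.2 clip side(y-65) 92.6  xslope over 180 0.1
lid rect ((0.1302032470703125, 0.878173828125), (143.59695434570312, 181.71084594726562), 89.8297348022461)
clip -1 102 [-72.5 -70.3 -55.2] [93.8 98.4]
lip -1 284 [55.6 67.7 73.6]
clip 1 134 [-72.5 -70.5 -55.2] [94.  98.4]
lip 1 589 [55.3 64.9 73. ]
```

View pics/w_r1.png

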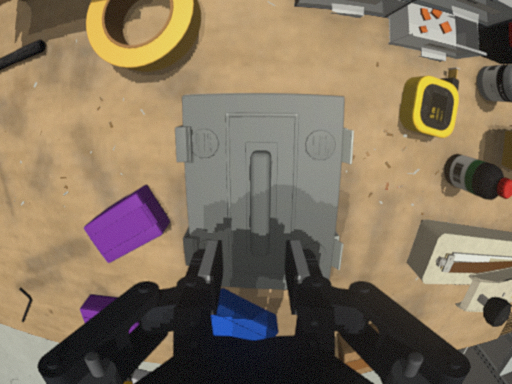

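View pics/s_r1.png

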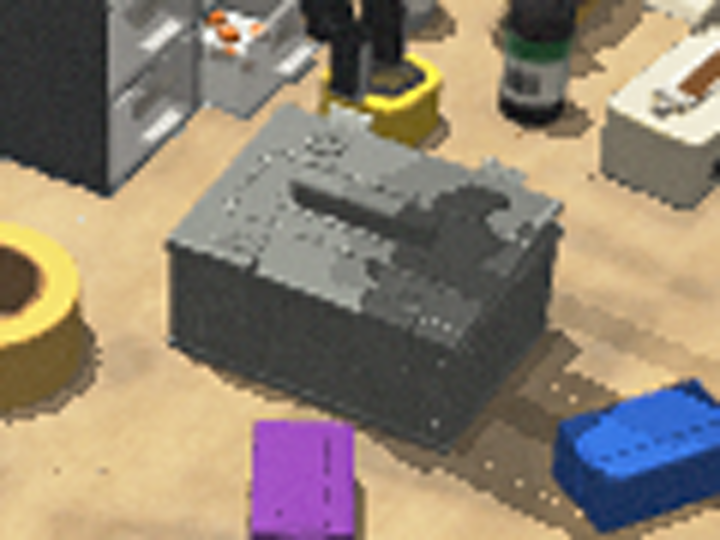

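Call:
servo_tool([
  {"xyz": [0.0,0.1,-0.1],"delta_rot": [-0.09,0,0],"jaw": 1.0},
  {"xyz": [0.0,0.2,-0.2],"delta_rot": [-0.18,0,0],"jaw": 1.0},
  {"xyz": [0,0.3,-0.3],"delta_rot": [-0.27,0,0],"jaw": 1.0},
  {"xyz": [0,0.4,-0.4],"delta_rot": [-0.36,0,0],"jaw": 1.0},
  {"xyz": [0,0.5,-0.45],"delta_rot": [-0.45,0,0],"jaw": 1.0},
  {"xyz": [0,0.55,-0.47],"delta_rot": [-0.54,0,0],"jaw": 1.0},
  {"xyz": [0.1,0.55,-0.47],"delta_rot": [-0.63,0,0],"jaw": 1.0},
  {"xyz": [0.2,0.55,-0.47],"delta_rot": [-0.72,0,0],"jaw": 1.0},
  {"xyz": [0.3,0.55,-0.47],"delta_rot": [-0.81,0,0],"jaw": 1.0},
  {"xyz": [0.3,0.55,-0.47],"delta_rot": [-0.9,0,0],"jaw": 1.0},
  {"xyz": [0.3,0.55,-0.47],"delta_rot": [-0.99,0,0],"jaw": 1.0},
  {"xyz": [0.3,0.55,-0.47],"delta_rot": [-1.0,0,0],"jaw": 1.0},
], newtons=60)

```text
clock: 12.1
ee_pos: [587.7, -101.8, 147.4]
orientation: [0.513, 0.485, 0.512, -0.49]
contact_force: [-0.3, 0.9, -0.0]
grip_width: 0.002
```

```bash
cat > pr.py <<'E'
from tub import *
s=r.observe();M=q2R(s['orientation']);p=B.T@(s['ee_pos']-C)
print("t",round(s['clock'],2),"tub",p.round(1),"F",(B.T@s['contact_force']).round(1),"w",round(s['grip_width'],3),"q",s['qpos'].round(2));print((B.T@M).round(3).tolist())
if len(sys.argv)>3: print("shift/100",(M.T@(B@(np.array(list(map(float,sys.argv[1:4])))-p))/100).round(3))
E
python3 pr.py 50 -47 100;python3 lidfit.py w_r2
```

```text
t 12.1 tub [ 46.1 -44.3 147.4] F [-0.3  0.9 -0. ] w 0.002 q [-0.19  0.42  1.64 -0.01  1.09 -0.23]
[[-0.004, 1.0, 0.002], [-0.006, 0.002, -1.0], [-1.0, -0.004, 0.006]]
shift/100 [0.474 0.041 0.024]
23757 plane at centre z 86.5  lip side(y+65) 80.2 clip side(y-65) 92.7  xslope over 180 -0.0
lid rect ((0.20941162109375, 0.8678970336914062), (144.38565063476562, 182.25523376464844), 89.99637603759766)
clip -1 123 [-72.2 -70.4 -55.2] [93.8 98.1]
lip -1 718 [55.2 65.  73.4]
clip 1 22 [-69.9 -62.9 -55.3] [93.8 96.5]
lip 1 905 [55.3 64.8 72.8]
```

View pics/w_r2.png

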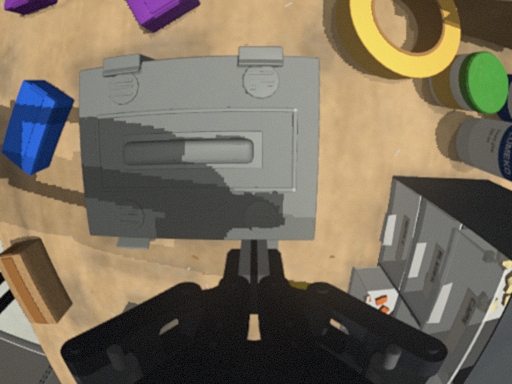

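Call:
servo_tool([
  {"xyz": [0.2,0.03,0.01],"delta_rot": [0,0,0],"jaw": 1.0},
  {"xyz": [0.38,0.04,0.02],"delta_rot": [0,0,0],"jaw": 1.0},
  {"xyz": [0.46,0.04,0.02],"delta_rot": [0,0,0],"jaw": 1.0},
  {"xyz": [0.48,0.04,0.02],"delta_rot": [0,0,0],"jaw": 1.0},
  {"xyz": [0.48,0.04,0.02],"delta_rot": [0,0,0],"jaw": 1.0},
])

```text
clock: 12.65
ee_pos: [592.8, -104.1, 101.3]
orientation: [0.513, 0.486, 0.51, -0.489]
contact_force: [0.5, 0.4, 0.7]
grip_width: -0.002
```

```bash
python3 pr.py 50 -47 94
```

```text
t 12.65 tub [ 51.1 -46.8 101.3] F [0.6 0.3 0.7] w -0.002 q [-0.19  0.47  1.68 -0.01  0.99 -0.23]
[[-0.0, 1.0, 0.0], [-0.006, 0.0, -1.0], [-1.0, -0.0, 0.006]]
shift/100 [ 0.073 -0.011  0.001]
```

Now the gentle approach to the pad, in small steps with the force watched.

Call:
servo_tool([
  {"xyz": [0.03,0,0],"delta_rot": [0,0,0],"jaw": 1.0},
  {"xyz": [0.06,0,0],"delta_rot": [0,0,0],"jaw": 1.0},
  {"xyz": [0.08,0,0],"delta_rot": [0,0,0],"jaw": 1.0},
  {"xyz": [0.08,0,0],"delta_rot": [0,0,0],"jaw": 1.0},
])

```text
clock: 13.05
ee_pos: [592.9, -104.2, 93.5]
orientation: [0.514, 0.486, 0.51, -0.489]
contact_force: [0.2, 0.3, -1.1]
grip_width: 0.001
```

Call:
servo_tool([
  {"xyz": [0.01,0,0],"delta_rot": [0,0,0],"jaw": 1.0},
  {"xyz": [0.01,0,0],"delta_rot": [0,0,0],"jaw": 1.0},
])

```text
clock: 13.25
ee_pos: [593.0, -104.3, 92.9]
orientation: [0.514, 0.486, 0.51, -0.489]
contact_force: [0.3, -0.3, 3.5]
grip_width: -0.003
```

Call:
servo_tool([
  {"xyz": [0.005,0,0],"delta_rot": [0,0,0],"jaw": 1.0},
  {"xyz": [0.01,0,0],"delta_rot": [0,0,0],"jaw": 1.0},
  {"xyz": [0.01,0,0],"delta_rot": [0,0,0],"jaw": 1.0},
])

```text
clock: 13.55
ee_pos: [593.1, -104.4, 92.0]
orientation: [0.514, 0.486, 0.51, -0.489]
contact_force: [-1.1, -0.3, 6.0]
grip_width: 0.004
```

Call:
servo_tool([
  {"xyz": [0.005,0,0],"delta_rot": [0,0,0],"jaw": 1.0},
  {"xyz": [0.01,0,0],"delta_rot": [0,0,0],"jaw": 1.0},
  {"xyz": [0.01,0,0],"delta_rot": [0,0,0],"jaw": 1.0},
])

```text
clock: 13.85
ee_pos: [593.2, -104.4, 91.3]
orientation: [0.514, 0.486, 0.51, -0.489]
contact_force: [-2.4, -0.3, 7.0]
grip_width: -0.004
```

Call:
servo_tool([
  {"xyz": [0.007,0,0],"delta_rot": [0,0,0],"jaw": 1.0},
  {"xyz": [0.015,0,0],"delta_rot": [0,0,0],"jaw": 1.0},
  {"xyz": [0.015,0,0],"delta_rot": [0,0,0],"jaw": 1.0},
])

```text
clock: 14.15
ee_pos: [593.2, -104.5, 90.3]
orientation: [0.514, 0.486, 0.51, -0.489]
contact_force: [-2.8, 0.2, 9.4]
grip_width: 0.003
```

Call:
servo_tool([
  {"xyz": [0.007,0,0],"delta_rot": [0,0,0],"jaw": 1.0},
  {"xyz": [0.015,0,0],"delta_rot": [0,0,0],"jaw": 1.0},
  {"xyz": [0.015,0,0],"delta_rot": [0,0,0],"jaw": 1.0},
])

```text
clock: 14.45
ee_pos: [593.3, -104.7, 89.5]
orientation: [0.515, 0.486, 0.51, -0.489]
contact_force: [-3.5, 0.1, 13.1]
grip_width: 0.003
```

Call:
servo_tool([
  {"xyz": [0.005,0,0],"delta_rot": [0,0,0],"jaw": 1.0},
  {"xyz": [0.01,0,0],"delta_rot": [0,0,0],"jaw": 1.0},
  {"xyz": [0.01,0,0],"delta_rot": [0,0,0],"jaw": 1.0},
])

```text
clock: 14.75
ee_pos: [593.3, -104.8, 88.0]
orientation: [0.515, 0.486, 0.51, -0.489]
contact_force: [-2.4, -1.5, 10.5]
grip_width: 0.004
```

```bash
python3 pr.py;python3 lidfit.py w_p1
```

```text
t 14.75 tub [ 51.6 -47.5  88. ] F [-2.5 -1.4 10.5] w 0.004 q [-0.19  0.48  1.7  -0.01  0.96 -0.23]
[[0.002, 1.0, 0.001], [-0.008, 0.001, -1.0], [-1.0, 0.002, 0.008]]
38841 plane at centre z 84.5  lip side(y+65) 81.4 clip side(y-65) 87.6  xslope over 180 -2.9
lid rect ((-0.02521514892578125, 0.8557586669921875), (144.3165283203125, 182.75418090820312), 89.87887573242188)
clip -1 448 [-75.1 -71.9 -55.5] [90.1 97.9]
lip -1 1165 [55.2 64.3 73.3]
clip 1 0  
lip 1 1768 [55.2 64.9 73.2]
```

View pics/w_p1.png

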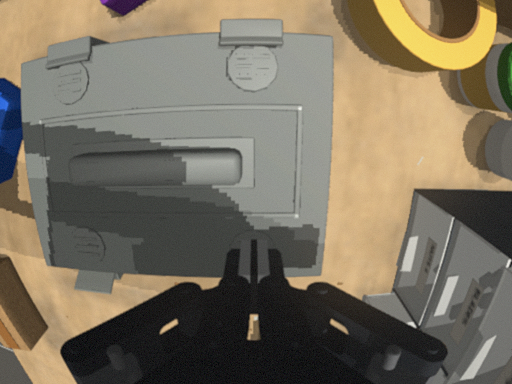

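Call:
servo_tool([
  {"xyz": [0.005,0,0],"delta_rot": [0,0,0],"jaw": 1.0},
  {"xyz": [0.01,0,0],"delta_rot": [0,0,0],"jaw": 1.0},
  {"xyz": [0.01,0,0],"delta_rot": [0,0,0],"jaw": 1.0},
])

```text
clock: 15.1
ee_pos: [593.4, -104.8, 85.8]
orientation: [0.514, 0.486, 0.51, -0.489]
contact_force: [0.3, -1.8, 5.0]
grip_width: -0.002
```

Call:
servo_tool([
  {"xyz": [0.005,0,0],"delta_rot": [0,0,0],"jaw": 1.0},
  {"xyz": [0.01,0,0],"delta_rot": [0,0,0],"jaw": 1.0},
  {"xyz": [0.01,0,0],"delta_rot": [0,0,0],"jaw": 1.0},
])

```text
clock: 15.4
ee_pos: [593.2, -104.6, 84.4]
orientation: [0.514, 0.486, 0.51, -0.489]
contact_force: [0.1, -1.9, 4.9]
grip_width: 0.002
```

Call:
servo_tool([
  {"xyz": [0.005,0,0],"delta_rot": [0,0,0],"jaw": 1.0},
  {"xyz": [0.01,0,0],"delta_rot": [0,0,0],"jaw": 1.0},
  {"xyz": [0.01,0,0],"delta_rot": [0,0,0],"jaw": 1.0},
])

```text
clock: 15.7
ee_pos: [591.9, -103.7, 82.3]
orientation: [0.513, 0.486, 0.511, -0.49]
contact_force: [0.2, 0.8, 0.5]
grip_width: -0.002
```

Call:
servo_tool([
  {"xyz": [0.005,0,0],"delta_rot": [0,0,0],"jaw": 1.0},
  {"xyz": [0.01,0,0],"delta_rot": [0,0,0],"jaw": 1.0},
  {"xyz": [0.01,0,0],"delta_rot": [0,0,0],"jaw": 1.0},
])

```text
clock: 16.0
ee_pos: [592.6, -104.1, 82.2]
orientation: [0.514, 0.486, 0.511, -0.489]
contact_force: [0.3, -0.1, 0.1]
grip_width: 0.003
```

```bash
python3 pr.py;python3 lidfit.py w_p2
```

```text
t 16.0 tub [ 51.  -46.8  82.2] F [ 0.3 -0.1  0.1] w 0.003 q [-0.19  0.49  1.7  -0.01  0.95 -0.23]
[[-0.0, 1.0, 0.001], [-0.006, 0.001, -1.0], [-1.0, -0.0, 0.006]]
38510 plane at centre z 80.1  lip side(y+65) 80.1 clip side(y-65) 80.2  xslope over 180 0.0
lid rect ((-0.2041168212890625, 0.43520355224609375), (146.22845458984375, 183.06170654296875), 89.99945831298828)
clip -1 916 [-71.6 -66.6 -55.9] [82.3 97.8]
lip -1 1002 [55.6 65.7 73.5]
clip 1 0  
lip 1 1736 [55.5 65.9 73.4]
```

View pics/w_p2.png

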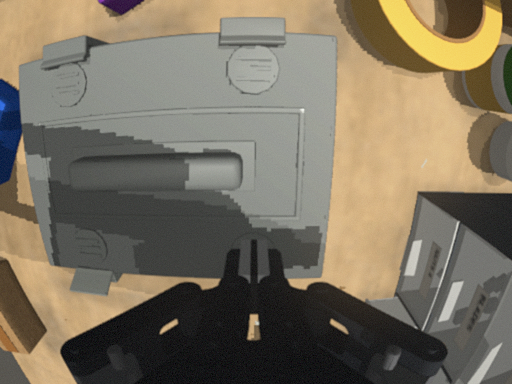

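The lid plane is now level at z≈80.1, which is home, and both clips appear to be over the edge. I'll lift, then confirm with a modest push on the other pad.

Call:
servo_tool([
  {"xyz": [-0.2,0,0],"delta_rot": [0,0,0],"jaw": 1.0},
  {"xyz": [-0.4,0,0],"delta_rot": [0,0,0],"jaw": 1.0},
  {"xyz": [-0.4,-0.35,0],"delta_rot": [0,0,0],"jaw": 1.0},
  {"xyz": [-0.4,-0.75,0],"delta_rot": [0,0,0],"jaw": 1.0},
  {"xyz": [-0.4,-1.0,0],"delta_rot": [0,0,0],"jaw": 1.0},
  {"xyz": [-0.4,-1.0,0],"delta_rot": [0,0,0],"jaw": 1.0},
  {"xyz": [-0.2,-1.0,0],"delta_rot": [0,0,0],"jaw": 1.0},
  {"xyz": [-0.06,-1.0,0],"delta_rot": [0,0,0],"jaw": 1.0},
  {"xyz": [-0.02,-1.0,0],"delta_rot": [0,0,0],"jaw": 1.0},
  {"xyz": [-0.02,-1.0,0],"delta_rot": [0,0,0],"jaw": 1.0},
])

```text
clock: 17.05
ee_pos: [493.3, -109.2, 83.9]
orientation: [0.514, 0.486, 0.511, -0.489]
contact_force: [0.5, -0.1, 0.1]
grip_width: 0.001
```

```bash
python3 pr.py -50 -47 82
```

```text
t 17.05 tub [-48.5 -47.1  83.9] F [ 0.5 -0.1  0.1] w 0.001 q [-0.24  0.36  1.93 -0.01  0.85 -0.28]
[[-0.001, 1.0, 0.001], [-0.006, 0.001, -1.0], [-1.0, -0.001, 0.006]]
shift/100 [ 0.019 -0.015 -0.001]
```

Call:
servo_tool([
  {"xyz": [0.015,-0.01,0],"delta_rot": [0,0,0],"jaw": 1.0},
  {"xyz": [0.025,-0.01,0],"delta_rot": [0,0,0],"jaw": 1.0},
  {"xyz": [0.025,-0.01,0],"delta_rot": [0,0,0],"jaw": 1.0},
])

```text
clock: 17.35
ee_pos: [492.3, -109.3, 82.2]
orientation: [0.514, 0.486, 0.51, -0.489]
contact_force: [0.8, -0.3, -0.6]
grip_width: -0.003
```

Call:
servo_tool([
  {"xyz": [0.005,0,0],"delta_rot": [0,0,0],"jaw": 1.0},
  {"xyz": [0.01,0,0],"delta_rot": [0,0,0],"jaw": 1.0},
  {"xyz": [0.01,0,0],"delta_rot": [0,0,0],"jaw": 1.0},
])

```text
clock: 17.65
ee_pos: [492.3, -109.3, 82.0]
orientation: [0.514, 0.486, 0.51, -0.489]
contact_force: [-1.7, 0.5, 7.5]
grip_width: -0.001
```

Call:
servo_tool([
  {"xyz": [-0.3,0,0],"delta_rot": [0,0,0],"jaw": 1.0},
  {"xyz": [-0.7,0,0],"delta_rot": [0,0,0],"jaw": 1.0},
  {"xyz": [-1.0,0,0],"delta_rot": [0,0,0],"jaw": 1.0},
  {"xyz": [-1.0,0.5,-0.4],"delta_rot": [0,0,0],"jaw": 1.0},
  {"xyz": [-1.0,0.5,-0.8],"delta_rot": [0,0,0],"jaw": 1.0},
  {"xyz": [-1.0,0.5,0],"delta_rot": [0,0,0],"jaw": 1.0},
  {"xyz": [-1.0,0.5,0.8],"delta_rot": [0,0,0],"jaw": 1.0},
  {"xyz": [-1.0,0.5,0.8],"delta_rot": [0,0,0],"jaw": 1.0},
  {"xyz": [-1.0,0.5,0.8],"delta_rot": [0,0,0],"jaw": 1.0},
  {"xyz": [-1.0,0.5,0.8],"delta_rot": [0,0,0],"jaw": 1.0},
])

```text
clock: 18.65
ee_pos: [545.7, -187.5, 181.2]
orientation: [0.513, 0.487, 0.51, -0.49]
contact_force: [0.5, 0.7, 0.3]
grip_width: -0.0
```

```bash
python3 pr.py;python3 lidfit.py w_f
python3 - <<'E'
from look import *
p,d=viewer.grab_frame("scene"); cv2.imwrite("pics/s_f.png",cv2.resize(p[60:150,220:340,::-1],None,fx=6,fy=6,interpolation=cv2.INTER_CUBIC))
E
```

```text
t 18.65 tub [ 1.000e-01 -1.279e+02  1.812e+02] F [0.5 0.7 0.3] w -0.0 q [-0.35  0.36  1.64 -0.01  1.14 -0.39]
[[-0.0, 1.0, -0.002], [-0.006, -0.002, -1.0], [-1.0, 0.0, 0.006]]
14761 plane at centre z 80.0  lip side(y+65) 79.8 clip side(y-65) 80.2  xslope over 180 -0.0
lid rect ((-0.10037994384765625, -14.136398315429688), (182.32168579101562, 117.63558197021484), 0.05393597483634949)
clip -1 475 [-72.2 -67.  -55.6] [82.2 98. ]
lip -1 0 
clip 1 472 [-72.3 -67.2 -55.9] [82.3 98.2]
lip 1 0
```

View pics/w_f.png

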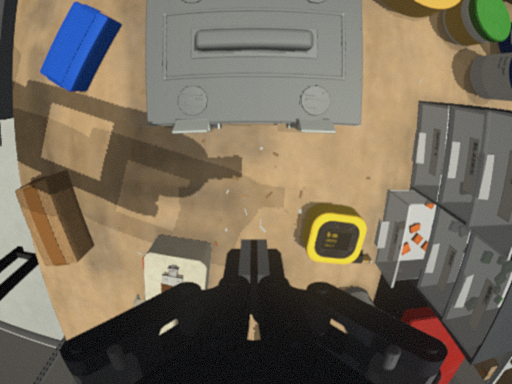

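View pics/s_f.png

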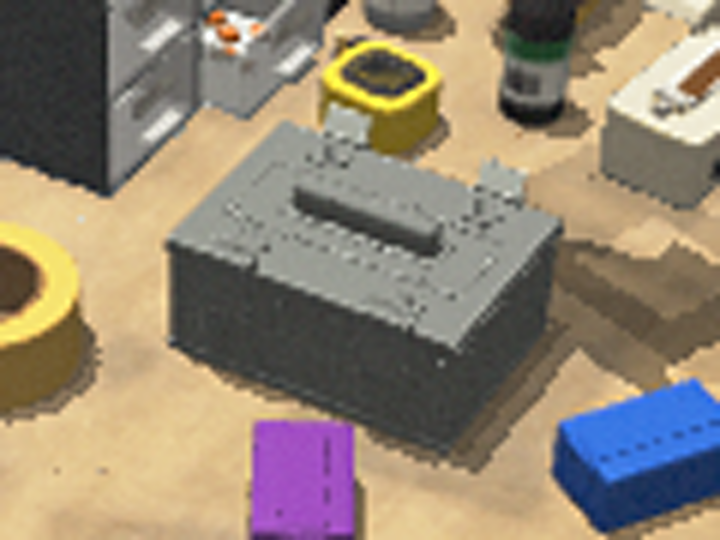

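The lid sits level at z≈80 mm and both clips stand over its edge at (193,125) and (318,125). The neighbouring objects are undisturbed and the arm is clear.

```bash
python3 -c "
from workcell import r
print(r.hand_in())"
```

```text
the job is handed in; nothing more can be done
None
```

The tub is closed where it stood, and I handed the job in at about 18.8 s of the 45 s allowed.

- **Seating the lid:** I picked it up by its ridge and slid one long edge under the two lips at a 20° tilt. I then rested the other side on the clips and let go.
- **Pressing it down:** I pushed on the pad at x = +50 in small steps. The highest force read was about 13 N, against the 34 N that cracks the lid. Both clips gave way during this one push. A check push of 7.5 N on the other pad met a solid stop at the home height.
- **Last checks:** The lid top measured 79.8 mm on the lip side and 80.2 mm on the clip side, against 80 mm when home, with no slope along its length. Both clips stand alike over the edge. The lips were out of view in the last close picture; earlier pictures showed both over the lid. The things near the tub look undisturbed, and the arm was clear.
- **One disagreement:** The wrist camera and the fixed cameras differed by about 2 mm on positions. I worked from the wrist camera, corrected by 0.8 mm using the gripped lid.

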